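Lay the washer flat on the bench block

TASK

A large brass washer has been left standing on its rim near one edge of a steel bench block. Tip it over with a light push towards the middle of the block, without picking it up, so that it lies flat on the block with no part sticking out over the block's edges. The smaller brass disc without a hole stands on the other bench block: leave it standing.

Things in the scene. Friction and masses are not known exactly. Their poses are not given: they have to be found in the camera images.
- washer_center (a point): Centre of the loose brass washer, 60 mm across, 10 mm thick, 20 mm hole, about 0.2 kg. It starts upright on its rim near one edge of its block, faces roughly along that edge. x is its axis, square to its faces: level while it stands, vertical when flat. It falls by itself once it leans about 10 degrees, over the lower rim on that side; its centre then lands about 35 mm that way.
- block_a_top (a point): Centre of the top face of the fixed steel bench block under the washer: 100 x 100 mm, its top 20 mm above the worktop. z is up; x and y run along its sides. The washer stands about 35 mm from here on the block's -x side; tipped towards this point it lies about the middle of the block. An equal block carries the small disc; the two may stand in either place.
- disc_center (a point): Centre of the smaller loose brass disc, 44 mm across, 10 mm thick, no hole, standing on its rim on the other bench block. Its x axis is the disc's axis. To be left alone.

How it is judged:
By the outcome, as a careful person would: the job done as asked, in the order asked, and still so for the second after the job is handed in, with the robot touching nothing.
It also fails if it takes over 29 s, if anything falls off the work surface, if the arm or the gripper's body presses on something with over 40 N, if the wrist force passes 120 N, or if a joint passes its speed limit or range.

ROBOT

A 7-joint arm with a two-finger parallel gripper is mounted at the origin on a cart in front of the work surface, level with it; the furniture and walls round the work are solid. World frame = base frame: x ahead of the robot, y to its left, z up, the work surface at z = 0. Lengths are in m, angles in rad, forces in N, time in s.
With the tool pointing down it reaches from about 0.375 to 0.925 m from the base axis. Payload 3.1 kg.
Tool frame: the origin (TCP) lies on the centre line of the jaws, within the pads' length; the fingertips stand 19 mm ahead of it and the grasp point (between the pads) is the TCP; y points along the fingers, z is the direction in which the jaws open and shut, and the axes are right-handed (so a half turn about y gives the same grasp; the last joint's range is limited). The gripper opens to 85 mm and grips with 20 to 120 N. Pads are 22 mm wide; open, the fingers measure 114 mm over their backs; the gripper's body (76 mm by 85 mm) begins 54 mm behind the grasp point. The pads swing forward as they close: fully open they stand 13 mm farther back than shut.
Start: joints at [-1.412, 0.383, 0.044, 1.598, -0.018, 1.161, -0.05], TCP at [0.165, 0.629, 0.25] pointing down, gripper open.
Joint ranges: [-2.61, 2.61], [-0.41, 2.15], [-1.48, 1.57], [0, 2.5], [-1.57, 4.71], [0.05, 1.97], [-2.85, 2.85]. Speed limits (rad/s): [2.79, 2.79, 3.14, 3.14, 3.14, 3.14, 3.14].

INTERFACE

Orientations are given as a unit quaternion [x, y, z, w].
In Python, from workcell import state, read_camera, get_calibration, sign_off gives the robot as it stands.
- The arm moves only by the tool drive_tool, never from a script. Its argument "rows" is text: rows parted by semicolons, each of 4 numbers parted by spaces: the shift along the tool's x, y, z in mm, then the turn about the tool's y in rad. In form: tx ty tz spin; .... A call has 1 to 8 rows; each row is the pose to reach, as a shift and turn from the pose commanded when the call began, along the tool's axes at that moment; what a row does not reach only later rows make up. A row lasts 1/8 s, in which the tool goes at most 62.5 mm and 10.7 degrees, less where a joint would pass 70% of its speed; a pose out of reach is approached as far as the arm can. A call with a gripper value outside its range is refused whole. "fingers" is the opening, from 0 (shut) to 1 (fully open), set as the call begins (left out, the last holds). The fingers move at their own pace and stop on an object; "grip_force" is the grip in N (left out, the last holds). Time passes only in rows, so rows that repeat a pose let the fingers close. It gives the time, the measured TCP pose, the force and the opening at its end, in the units of the state.
- state(): the state, without advancing time (a new reading comes with each control period).
- read_camera(name): name is "side" or "top" or "wrist"; returns (picture, depth): 384x512x3 uint8, red, green, blue; 384x512 float32, m along the optical axis (not along the pixel's ray), 0 where there is no reading.
- get_calibration(name): a dict with "camera_matrix" (3x3 intrinsics, pixels), "origin" and "orientation" of the camera in the world; the wrist camera has in their place "mount" (4x4, takes a point from camera to tool coordinates, whose origin is the TCP and whose axes are the tool frame's). Camera axes: x right, y up, looking along -z (the intrinsics and any distortion apply to the point x, -y, -z); pixel columns grow to the right and rows downward; lengths in m; the calibration is good to about 2 mm. The wrist camera is an equidistant fisheye: a pixel r from the principal point sees the ray r / f radians off the axis. A picture is of the moment at which its call begins: read the wrist's pose just before it. get_calibration takes no time and is no camera call.
- sign_off(): hands the job in, once; it reports no verdict.
The state is a dict: "t": time; "q": joint angles; "joint_vel": joint speeds; "effort": joint torques, N m; "eef_pos": TCP position; "tcp_rot": TCP orientation; "ft_force": force on the tool from outside, world axes, zero at the start; "ft_torque": the same for the moment, N m; "width": opening from 0.0 (shut) to 1.0 (fully open).
Only numpy, scipy, OpenCV 4.12 (cv2) and the standard library are available. Lean on these libraries where they do the work, as an engineer would, in place of code of your own. Each camera call takes 0.05 s, during which the arm holds its last target. There are 200 camera calls.

## Working session

There is one attempt and no reset: what is moved stays moved. The work goes in short steps, Python scripts to look and compute and a tool call to move; the robot and the scene stay as the last step left them, time stands still between calls to the robot, and variables do not carry over. Pictures are saved under pics/ and viewed, about 8 in all and at most 12, crops included, and the job is handed in when it is done.

Besides the shell and the picture viewer there is one more tool, called after "Call:" in YAML: its name, and indented under it one key for each argument. drive_tool: Moves the arm, as the interface text tells. Its arguments: {"type":"object","properties":{"rows":{"type":"string"},"fingers":{"type":"number"},"grip_force":{"type":"number"}},"required":["rows"]}

```bash
mkdir -p pics; cat > h.py <<'E'
import numpy as np,cv2
from scipy.spatial.transform import Rotation as R
from workcell import state, read_camera, get_calibration, sign_off
def cloud(name,d):
    c=get_calibration(name);K=np.array(c["camera_matrix"]);v,u=np.mgrid[:384,:512]
    P=np.stack([(u-K[0,2])/K[0,0]*d,-(v-K[1,2])/K[1,1]*d,-d],-1)
    o=c["orientation"];o=np.array(o);r=R.from_quat(o).as_matrix() if o.size==4 else o
    return P@r.T+np.array(c["origin"])
E
python3 - <<'E'
from h import *
s=state();print(s)
for n in("top","side"):
    c=get_calibration(n);print(n,c)
    p,d=read_camera(n);cv2.imwrite(f"pics/{n}0.png",p[...,::-1]);np.save(n+"0.npy",d);np.save(n+"0p.npy",p)
E
```

```text
{'t': 0.0, 'q': array([-1.41180983,  0.38385534,  0.04382923,  1.5996585 , -0.01788908,
        1.16118357, -0.04988698]), 'joint_vel': array([ 0.00023954, -0.00089127,  0.00019292,  0.0010857 ,  0.00027549,
        0.00118666, -0.00085764]), 'effort': array([ 3.75059908e-04, -4.33464968e+01,  1.02434289e+00, -2.49513888e+01,
        1.04624723e-02,  1.12008752e-02,  2.32088290e-06]), 'eef_pos': array([0.16485248, 0.62778521, 0.24883472]), 'tcp_rot': array([ 0.70224696, -0.0905715 ,  0.09043511, -0.70033385]), 'ft_force': array([-0.42387904, -0.06695737, -0.95532294]), 'ft_torque': array([-0.01561753,  0.00711047,  0.01635705]), 'width': 1.0008172668221855}
top {'camera_matrix': array([[481.58592899,   0.        , 255.09799787],
       [  0.        , 481.58592899, 196.83180023],
       [  0.        ,   0.        ,   1.        ]]), 'origin': array([ 3.86585053e-01, -7.11834411e-06,  1.58895655e+00]), 'orientation': array([-0.03991909,  0.03726322,  0.71021837, -0.70186023])}
side {'camera_matrix': array([[363.27785202,   0.        , 252.83054378],
       [  0.        , 363.27785202, 190.4998482 ],
       [  0.        ,   0.        ,   1.        ]]), 'origin': array([ 0.61221966, -0.82131286,  0.4903858 ]), 'orientation': array([0.51669245, 0.01250022, 0.01132037, 0.85600497])}
```

View pics/top0.png

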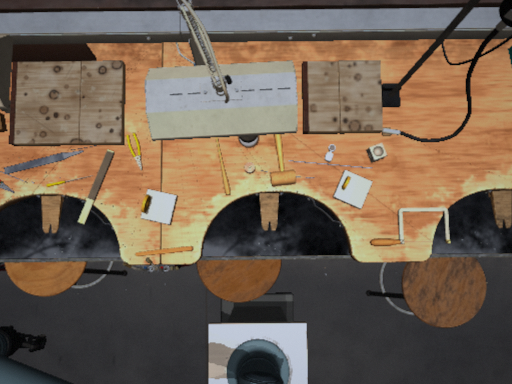

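View pics/side0.png

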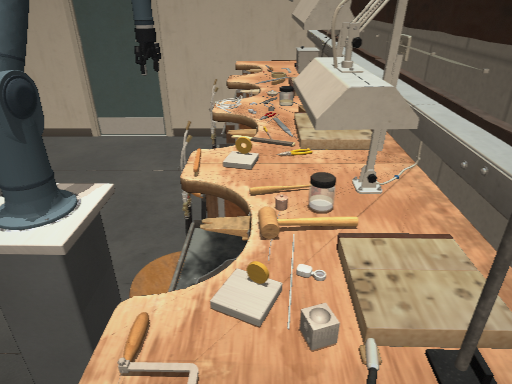

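The top view shows two white blocks, at about px (159,207) and (353,189). In the side view the far block (240,160) carries the holed washer at (243,145), and the near block carries the plain disc at (258,271). So the washer is on the left (+y) block in the top view.

```bash
python3 - <<'E'
from h import *
p=np.load("top0p.npy");d=np.load("top0.npy");W=cloud("top",d)
hsv=cv2.cvtColor(p,cv2.COLOR_RGB2HSV)
roi=np.zeros((384,512),bool);roi[180:235,130:190]=1
q=p[170:245,120:200];cv2.imwrite("pics/crop1.png",cv2.resize(q[...,::-1],None,fx=7,fy=7,interpolation=cv2.INTER_NEAREST))
top=roi&(np.abs(W[...,2]-.02)<.009)&(hsv[...,1]<70)
hi=roi&(W[...,2]>.035)
w=W[hi];print("hi n",len(w),w.mean(0),w.min(0),w.max(0))
b=(roi&(hsv[...,1]<70)&(hsv[...,2]>110)).astype(np.uint8)
cs=max(cv2.findContours(b,0,2)[0],key=cv2.contourArea);print("minrect",cv2.minAreaRect(cs))
t=W[top];print("top z",np.median(t[:,2]),t.min(0),t.max(0))
r=cv2.minAreaRect((t[:,:2]*1000).astype(np.float32));print("block rect mm",r)
r=cv2.minAreaRect((w[:,:2]*1000).astype(np.float32));print("washer rect",r)
# side view washer
p=np.load("side0p.npy");d=np.load("side0.npy");W2=cloud("side",d);h=cv2.cvtColor(p,cv2.COLOR_RGB2HSV)
m=np.zeros((384,512),bool);m[132:158,228:258]=1
m&=(W2[...,2]>.03)&(h[...,1]>120);s=W2[m];print("side",len(s),np.median(s,0),s.min(0),s.max(0))
q=p[120:180,205:285];cv2.imwrite("pics/crop2.png",cv2.resize(q[...,::-1],None,fx=7,fy=7,interpolation=cv2.INTER_NEAREST))
S=state();print(R.from_quat(S['tcp_rot']).as_matrix())
E
```

```text
hi n 120 [0.52488213 0.32101417 0.20397727] [ 3.86585053e-01 -7.11834411e-06  3.50497643e-02] [0.56884446 0.36579044 1.58895655]
minrect ((158.058837890625, 206.2646942138672), (30.316951751708984, 31.044557571411133), 14.03624439239502)
top z 0.020034268085809215 [0.47602831 0.26509602 0.01119767] [0.58939942 0.3804414  0.02873677]
block rect mm ((532.1272583007812, 321.9513244628906), (102.4638671875, 98.55030822753906), 76.71522521972656)
washer rect ((452.4244689941406, 188.0889892578125), (394.4622802734375, 57.09136199951172), 62.4730224609375)
side 181 [0.53692579 0.34847496 0.0546717 ] [ 0.50800057 -0.82131286  0.03044017] [0.61221966 0.36241232 0.4903858 ]
[[ 9.67245313e-01 -5.03682896e-04  2.53842964e-01]
 [-2.53843435e-01 -2.40137802e-03  9.67242340e-01]
 [ 1.22389493e-04 -9.99996990e-01 -2.45057824e-03]]
```

View pics/crop1.png

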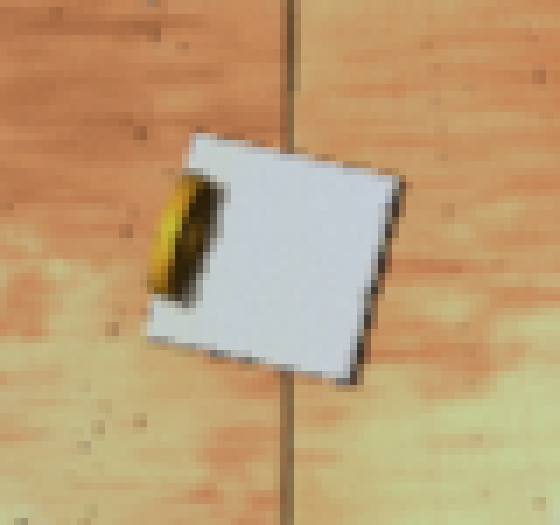

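View pics/crop2.png

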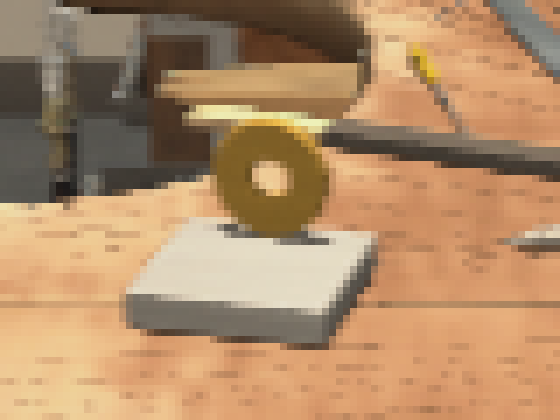

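The washer stands on the block's +y edge, with its faces nearly square to the tool's z axis. Inward is tool −z. I'll shut the fingers and hover outside it.

Call:
drive_tool:
  rows: "50 0 -15 0; 105 0 -31 0; 160 0 -48 0; 215 0 -64 0; 270 0 -81 0; 325 20 -98 0; 380 40 -114 0; 425 60 -128 0"
  fingers: 0

```text
t: 1.1
eef_pos: [0.5456, 0.3946, 0.1892]
tcp_rot: [0.702, -0.091, 0.091, -0.701]
ft_force: [0.2, 1.0, 0.6]
width: -0.001
```

Call:
drive_tool:
  rows: "0 20 0 0; 0 40 0 0; 0 40 0 0; 0 40 0 0"

```text
t: 1.6
eef_pos: [0.5424, 0.3989, 0.1507]
tcp_rot: [-0.701, 0.09, -0.089, 0.702]
ft_force: [0.5, -0.3, 0.5]
width: -0.0
```

```bash
cat > look.py <<'E'
from h import *
import sys
k=sys.argv[1]
s=state();T=R.from_quat(s['tcp_rot']).as_matrix();o=s['eef_pos'];print(s['t'],o,s['ft_force'],s['width'])
print(T.round(3))
p,d=read_camera("wrist");c=get_calibration("wrist");K=np.array(c["camera_matrix"]);M=np.array(c["mount"])
v,u=np.mgrid[:384,:512];x=u-K[0,2];y=v-K[1,2];r=np.hypot(x,y)+1e-9;th=r/K[0,0]
P=np.stack([d*np.tan(th)*x/r,-d*np.tan(th)*y/r,-d],-1)
L=P@M[:3,:3].T+M[:3,3];W=L@T.T+o
h=cv2.cvtColor(p,cv2.COLOR_RGB2HSV);np.savez("w"+k,p=p,W=W,L=L)
print(M.round(3),K[0,0])
t=np.load("top0p.npy")
q,dd=read_camera("side");S=cloud("side",dd)
cv2.imwrite(f"pics/look{k}.png",np.hstack([p,cv2.resize(q[100:190,190:310],(512,384),interpolation=0)])[...,::-1][:, :])
im=cv2.imread(f"pics/look{k}.png");cv2.imwrite(f"pics/look{k}.png",cv2.resize(im,(800,300)))
E
python3 look.py 1
```

```text
1.6 [0.5424333  0.39887256 0.15066504] [ 0.5362991  -0.3214282   0.52983569] -0.0003552991464800967
[[ 0.968 -0.     0.251]
 [-0.251  0.001  0.968]
 [-0.    -1.     0.001]]
[[-0.    -0.965 -0.263 -0.067]
 [ 0.     0.263 -0.965 -0.125]
 [ 1.    -0.    -0.     0.001]
 [ 0.     0.     0.     1.   ]] 297.3186396354542
```

View pics/look1.png

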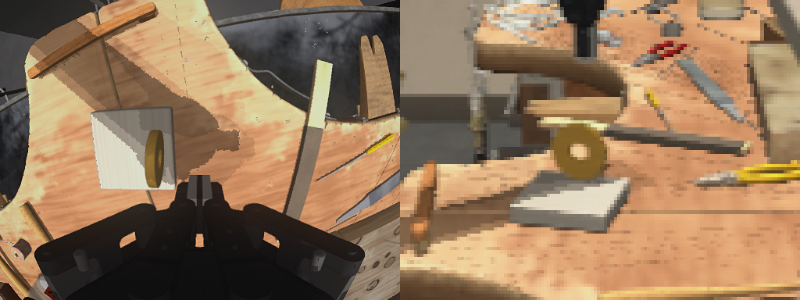

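The wrist view shows the block (~135,150), the washer (~153,158) and the shut fingertips (~200,180). The outside is clear. Next I'll measure the washer in tool axes.

```bash
python3 - <<'E'
from h import *
z=np.load("w1.npz");p,W,L=z['p'],z['W'],z['L']
m=np.zeros((384,512),bool);m[155:255,175:218]=1
m&=(W[...,2]>.03)&(W[...,2]<.09)
l=L[m]*1000;print(len(l),"washer tool mm",np.percentile(l,[1,50,99],axis=0).round(1).tolist());print(np.percentile(W[m],[1,50,99],axis=0).round(4).tolist())
print(cv2.minAreaRect(l[:,[0,2]].astype(np.float32)))
b=np.zeros((384,512),bool);b[130:250,105:230]=1
b&=(abs(W[...,2]-.02)<.008);l=L[b]*1000
print("block",cv2.minAreaRect(l[:,[0,2]].astype(np.float32)),l.mean(0))
f=(np.hypot(L[...,0],L[...,2])<.03)&(L[...,1]>-.02)&(L[...,1]<.04);f[:]&=W[...,2]>.1
l=L[f]*1000;print("finger",len(l),np.percentile(l,[1,50,99],axis=0).round(1).tolist() if len(l) else 0)
E
```

```text
1567 washer tool mm [[-24.4, 68.9, -49.2], [-0.3, 78.9, -41.5], [30.8, 117.8, -38.8]]
[[0.5077, 0.346, 0.0328], [0.5315, 0.3577, 0.0717], [0.5612, 0.3667, 0.0817]]
((4.916984558105469, -44.46896743774414), (10.553080558776855, 60.25169372558594), 88.59637451171875)
block ((6.537174224853516, -79.02177429199219), (100.08553314208984, 100.31903839111328), 1.471311092376709) [  1.47715475 129.45232301 -80.21918144]
finger 1752 [[-12.4, -20.0, -12.4], [-11.2, -6.7, 0.7], [8.8, 12.8, 13.8]]
```

Call:
drive_tool:
  rows: "5 20 0 0; 5 40 0 0; 5 56 0 0; 5 66 0 0; 5 66 -6 0; 5 66 -12 0; 5 66 -15 0; 5 66 -15 0"

```text
t: 2.7
eef_pos: [0.5452, 0.3809, 0.0851]
tcp_rot: [-0.701, 0.09, -0.091, 0.702]
ft_force: [0.5, -0.0, 0.4]
width: -0.003
```

```bash
python3 look.py 2
```

```text
2.7 [0.54516004 0.38085881 0.08506911] [ 0.52603262 -0.01483255  0.39925833] -0.003148955093340469
[[ 0.967  0.001  0.255]
 [-0.255  0.001  0.967]
 [ 0.001 -1.     0.001]]
[[-0.    -0.965 -0.263 -0.067]
 [ 0.     0.263 -0.965 -0.125]
 [ 1.    -0.    -0.     0.001]
 [ 0.     0.     0.     1.   ]] 297.3186396354542
```

View pics/look2.png

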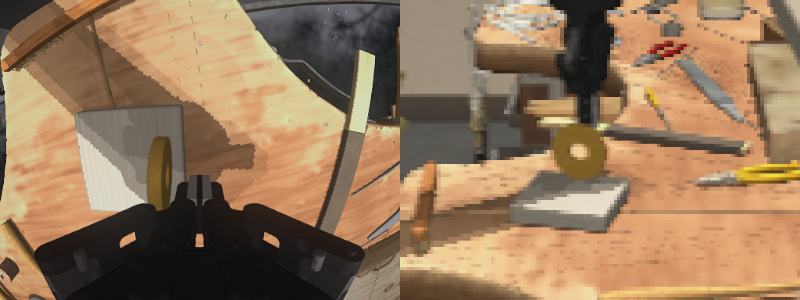

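Call:
drive_tool:
  rows: "0 0 -3 0; 0 0 -6 0; 0 0 -8 0; 0 0 -10 0; 0 0 -12 0; 0 0 -14 0; 0 0 -15 0; 0 0 -16 0"

```text
t: 3.8
eef_pos: [0.5406, 0.3657, 0.0843]
tcp_rot: [-0.701, 0.091, -0.09, 0.701]
ft_force: [0.4, 0.3, 0.5]
width: 0.0
```

```bash
python3 look.py 3
```

```text
3.8 [0.54056274 0.36567248 0.08425003] [0.35807764 0.28830078 0.45189879] 0.0003564664792055808
[[ 0.967 -0.     0.254]
 [-0.254  0.     0.967]
 [-0.    -1.     0.   ]]
[[-0.    -0.965 -0.263 -0.067]
 [ 0.     0.263 -0.965 -0.125]
 [ 1.    -0.    -0.     0.001]
 [ 0.     0.     0.     1.   ]] 297.3186396354542
```

View pics/look3.png

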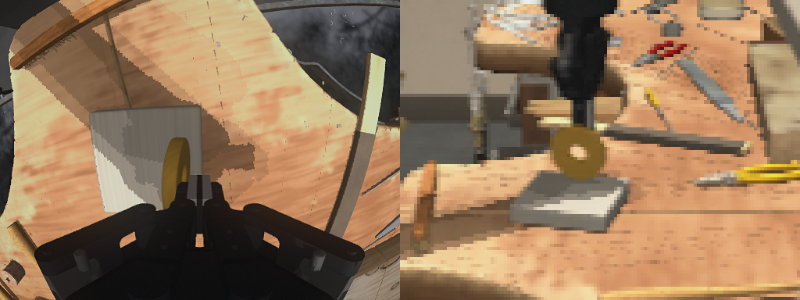

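The finger is now at the washer's outer face and the washer seems to be starting to lean. I'll keep going slowly, then back off.

Call:
drive_tool:
  rows: "0 0 -2 0; 0 0 -4 0; 0 0 -6 0; 0 0 -8 0; 0 0 -8 0; 0 0 -8 0"

```text
t: 4.65
eef_pos: [0.5386, 0.3581, 0.0843]
tcp_rot: [-0.701, 0.091, -0.091, 0.701]
ft_force: [0.7, 0.0, -0.3]
width: -0.002
```

```bash
python3 look.py 4
```

```text
4.65 [0.53855901 0.35807251 0.08429643] [ 0.72249813  0.0291987  -0.3440023 ] -0.0024402228039905865
[[ 0.967  0.     0.254]
 [-0.254  0.     0.967]
 [-0.    -1.     0.   ]]
[[-0.    -0.965 -0.263 -0.067]
 [ 0.     0.263 -0.965 -0.125]
 [ 1.    -0.    -0.     0.001]
 [ 0.     0.     0.     1.   ]] 297.3186396354542
```

View pics/look4.png

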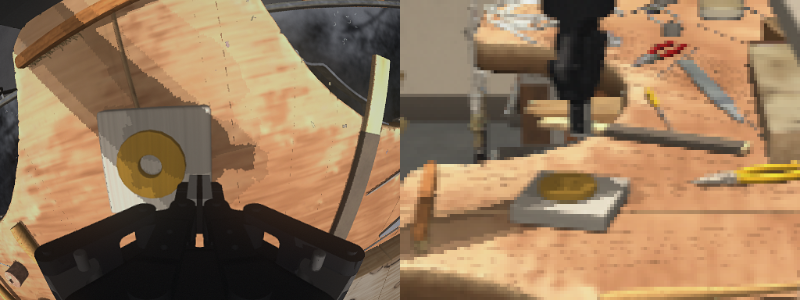

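The washer has fallen flat onto the block (wrist view ~150,165). I'll lift away outward and up, then check its position and the disc.

Call:
drive_tool:
  rows: "0 -20 5 0; 0 -50 15 0; 0 -90 25 0; 0 -120 30 0; 0 -120 30 0; 0 -120 30 0; 0 -120 30 0"

```text
t: 5.62
eef_pos: [0.5452, 0.386, 0.2022]
tcp_rot: [0.702, -0.092, 0.09, -0.7]
ft_force: [0.3, -0.6, -0.6]
width: 0.001
```

```bash
python3 look.py 5; python3 - <<'E'
from h import *
z=np.load("w5.npz");p,W,L=z['p'],z['W'],z['L'];h=cv2.cvtColor(p,cv2.COLOR_RGB2HSV)
near=(abs(W[...,0]-.532)<.075)&(abs(W[...,1]-.322)<.075)
w=near&(abs(W[...,2]-.030)<.006)&(h[...,1]>110); b=near&(abs(W[...,2]-.022)<.013)&(W[...,2]>.012)
for n,m in(("washer",w),("block",b)):
    l=W[m]*1000;print(n,len(l),np.median(l[:,2]),cv2.minAreaRect(l[:,:2].astype(np.float32)))
q,d=read_camera("side");a=q[240:340,195:325];t,_=read_camera("top")
cv2.imwrite("pics/end.png",np.hstack([cv2.resize(a,(390,300)),cv2.resize(t[160:250,110:226],(386,300))])[...,::-1])
E
```

```text
5.625 [0.54516225 0.38595322 0.20220368] [ 0.28017103 -0.62315904 -0.62008441] 0.0012014885297562652
[[ 0.967 -0.003  0.254]
 [-0.254 -0.002  0.967]
 [-0.002 -1.    -0.003]]
[[-0.    -0.965 -0.263 -0.067]
 [ 0.     0.263 -0.965 -0.125]
 [ 1.    -0.    -0.     0.001]
 [ 0.     0.     0.     1.   ]] 297.3186396354542
washer 2157 31.206099195836167 ((525.6278076171875, 320.04595947265625), (58.222530364990234, 58.509521484375), 31.25263214111328)
block 8050 21.58682487627836 ((529.0933837890625, 320.5455322265625), (100.83892822265625, 100.6524887084961), 76.92720031738281)
```

View pics/end.png

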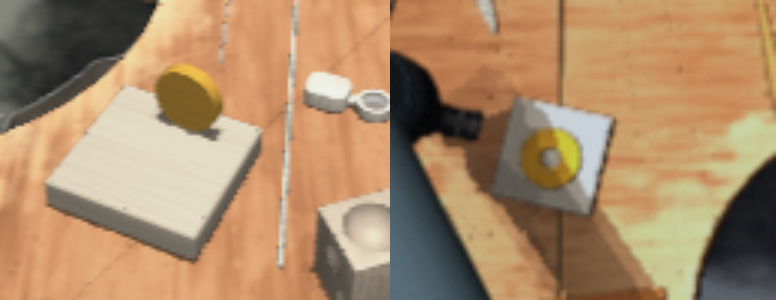

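The washer lies flat, within 4 mm of the block's centre, and the small disc is still standing at (188,98) in the side crop. I'm signing off.

```bash
python3 -c "
from h import *
print(sign_off())"
```

```text
the job is handed in; nothing more can be done
None
```

The washer now lies flat near the middle of its block. I tipped it with a slow push of the shut fingertips near its top, then lifted the gripper clear and handed the job in at about 5.7 s.

- **Washer position:** the last wrist measurement put its centre about 4 mm from the block's centre. Its rim is about 16 mm or more inside every edge, and its top face is about 10 mm above the block top, so it is flat.
- **Small disc:** still standing on the other block in the last side picture, and I never went near it.
- **Forces:** the readings at the end of each move stayed around 1 N or less.
- **Disagreement:** the top and wrist cameras placed the block about 3 mm apart, roughly what the calibration allows. No check failed.

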